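Find the rocking tread pod and press it home

TASK

The trainer stands sole-up with five new rubber tread pods set in its sole, and one of them has not bedded down: it rocks under a fingertip. Press the pods to find the one that rocks, then press that one level and fully down in its seat, and finish while still holding it down there, touching no other pod, so that the cement can grab. Only press: do not prise up any pod, and leave the jars, airbrush and spare pod on the bench where they are.

Things in the scene. Friction and masses are not known exactly. Their poses are not given: they have to be found in the camera images.
- pod_a: one of five identical round black rubber tread pods in the sole, 44 mm in diameter, 12 mm thick, mostly sunk in its seat. Origin: centre of its flat top face, z up out of it. Tops stand 4.5 to 8 mm above the sole, a little unevenly: height does not tell which is loose. A bonded pod gives under 0.5 mm; the loose one tips 0.05 to 0.13 rad to any side when pressed at its edge, and springs back
- pod_b: another tread pod: the same words hold as for pod_a
- pod_c: another tread pod: the same words hold as for pod_a
- pod_d: another tread pod: the same words hold as for pod_a
- pod_e: another tread pod: the same words hold as for pod_a
- sink_a (a joint): how far pod_a is pressed down from its starting height (m; down positive; 0 at the start for every pod). A bonded pod stays within 0.0005 of 0; the loose one goes down 0.003 to the floor of its seat, at about 6 N on its centre (2 N per mm), and rises again when let go
- sink_b (a joint): the same for pod_b
- sink_c (a joint): the same for pod_c
- sink_d (a joint): the same for pod_d
- sink_e (a joint): the same for pod_e
- shoe: a trainer held sole-up on a fixed bench shoe stand; it cannot move. Origin on the bench under mid-shoe; x towards the toe, z up. Its level white sole, 285 mm long, 115 mm wide, is 180 mm above the bench. Two pairs of pods in the forefoot (x about +64 and +10 mm, y about +-26 mm), one in the heel (x -95 mm); 8 mm or more between pods
- jar_small: a loose small glass paint pot with a black cap, 42 mm in diameter, 58 mm high, on the bench beside the shoe; leave it. Origin: centre of its underside
- jar_tall: a loose paint pot with a black cap, 50 mm in diameter, 85 mm high, on the bench; leave it. Origin: centre of its underside
- spare_pod: a loose spare tread pod lying on the bench, 44 mm in diameter, 12 mm thick; leave it. Origin: centre of its underside
- airbrush: a loose metal airbrush with a colour cup, 170 mm long, lying on its rest bars on the bench, 45 mm high; leave it. Origin: on the bench under its middle, x towards the nozzle

How it is judged:
By the outcome, as a careful person would: the job done as asked, in the order asked, and still so for the second after the job is handed in, while the arm keeps its last pose, push and grip.
It also fails if it takes over 58 s, if anything falls off the work surface, if the arm or the gripper's body presses on something with over 40 N, if the wrist force passes 120 N, or if a joint passes its speed limit or range.

ROBOT

A 7-joint arm with a two-finger parallel gripper is mounted at the origin on the work surface. World frame = base frame: x ahead of the robot, y to its left, z up, the work surface at z = 0. Lengths are in m, angles in rad, forces in N, time in s.
With the tool pointing down it reaches from about 0.4 to 0.75 m from the base axis. Payload 19.5 kg.
Tool frame: the origin (TCP) lies between the finger pads; the fingertips stand 17 mm ahead of it and the grasp point (between the pads) lies 2 mm behind it (bot.tips_ahead is the distance from the TCP to the fingertips, in m); y points along the fingers, z is the direction in which the jaws open and shut, and the axes are right-handed (so a half turn about y gives the same grasp; the last joint's range is limited). The gripper opens to 85 mm and grips with 20 to 120 N. Pads are 22 mm wide; open, the fingers measure 114 mm over their backs; the gripper's body (76 mm by 85 mm) begins 54 mm behind the grasp point. The pads swing forward as they close: fully open they stand 13 mm farther back than shut.
Start: joints at [-1.19, 0.707, -0.028, 1.485, 0.022, 0.951, -0.075], TCP at [0.236, 0.524, 0.248] pointing down, gripper open.
Joint ranges: [-2.71, 2.71], [-0.32, 2.16], [-1.57, 1.52], [0, 2.45], [-1.46, 4.6], [0, 2.02], [-2.83, 2.83]. Speed limits (rad/s): [1.89, 1.89, 2.57, 2.57, 3.01, 3.01, 3.01].

INTERFACE

Orientations are given as a rotation vector (axis times angle).
In Python, from workcell import bot gives the robot as it stands.
- The arm moves only by the tool servo_tool, never from a script. Its argument "series" is a list of rows, each a list of 7 numbers: the closure, from 0 (fully open) to 1 (shut), then the shift along the tool's x, y, z in mm, then the turn, a rotation vector about the tool's x, y, z in rad. A call has 1 to 10 rows; each row shifts and turns the commanded pose from where the row before left it, along the tool's axes as they then stand; what a row does not reach is not made up. A row lasts 1/10 s, in which the tool goes at most 50 mm and 8.59 degrees, less where a joint would pass 70% of its speed; a pose out of reach is approached as far as the arm can. A call is refused whole if a number of a shift passes 50 or a number of a turn 0.15, either way. A call with a gripper value outside its range is refused whole. The fingers move at their own pace and stop on an object; "force" is the grip in N (left out, the last holds). Time passes only in rows, so rows that do not move let the fingers close. It gives the time, the measured TCP pose, the force and the opening at its end, in the units of the state.
- bot.observe(): the state, without advancing time (a new reading comes with each control period).
- bot.camera(name): name is "scene" or "top" or "wrist"; returns a dict with "image" (480x640x3 uint8, red, green, blue), "camera_matrix" (3x3 intrinsics, pixels), "rvec" (rotation vector, rad) and "tvec" (3), from world to camera coordinates, as OpenCV has them; the wrist camera has in their place "hand_eye" (4x4, takes a point from camera to tool coordinates, whose origin is the TCP and whose axes are the tool frame's). Camera axes: x right, y down, z forward; pixel columns grow to the right and rows downward; lengths in m; the calibration is good to about 2 mm. A picture is of the moment at which its call begins: read the wrist's pose just before it. There is no depth.
- bot.close_job(): hands the job in, once; it reports no verdict.
The state is a dict: "time_s": time; "joints": joint angles; "qd": joint speeds; "joint_torque": joint torques, N m; "tcp_pos": TCP position; "eef_rot": TCP orientation; "force": force on the tool from outside, world axes, zero at the start; "moment": the same for the moment, N m; "finger_gap": opening from 0.0 (shut) to 1.0 (fully open).
Only numpy, scipy, OpenCV 4.12 (cv2) and the standard library are available. Lean on these libraries where they do the work, as an engineer would, in place of code of your own. Each camera call takes 0.05 s, during which the arm holds its last target. There are 200 camera calls.

## Working session

There is one attempt and no reset: what is moved stays moved. The work goes in short steps, Python scripts to look and compute and a tool call to move; the robot and the scene stay as the last step left them, time stands still between calls to the robot, and variables do not carry over. Pictures are saved under pics/ and viewed, about 8 in all and at most 12, crops included, and the job is handed in when it is done.

Besides the shell and the picture viewer there is one more tool, called after ">>>" as name([rows], argument=value, ...), one row to a line, values as JSON. servo_tool: Moves the arm, as the interface text tells. Its arguments: {"type":"object","properties":{"series":{"type":"array"},"force":{"type":"number"}},"required":["series"]}

```bash
mkdir -p pics; python3 - <<'E'
from workcell import bot
import cv2,numpy as np
for n in("top","scene"):
    c=bot.camera(n);cv2.imwrite(f"pics/{n}1.png",c["image"][:,:,::-1])
    print(n,c["camera_matrix"].round(1).tolist(),c["rvec"],c["tvec"])
s=bot.observe();print(s)
E
```

```text
top [[527.1, 0.0, 311.8], [0.0, 527.1, 232.4], [0.0, 0.0, 1.0]] [ 2.14856545 -2.11137883  0.14531882] [0.00102031 0.62677444 0.82315655]
scene [[524.0, 0.0, 329.3], [0.0, 524.0, 244.2], [0.0, 0.0, 1.0]] [ 2.13073981  0.76942666 -0.34617857] [-0.47524782 -0.14244966  1.33677985]
{'time_s': 0.1, 'joints': array([-1.1897085 ,  0.70700228, -0.02760059,  1.48496601,  0.02203625,
        0.95088449, -0.07552143]), 'qd': array([-1.35790533e-03,  4.46619663e-04, -9.03298912e-04,  3.51758886e-05,
        7.25911808e-04,  1.21993472e-03,  1.26968289e-03]), 'joint_torque': array([ 2.06501871e-03, -8.84293699e+01,  1.23673830e+00, -2.36456037e+01,
        1.69708935e-02,  5.03756266e-03, -5.09738811e-06]), 'tcp_pos': array([0.23584894, 0.5241633 , 0.24789322]), 'eef_rot': array([-1.54618934,  0.33176776, -0.33155712]), 'force': array([ 0.85502793, -0.27046597, -0.55277685]), 'moment': array([ 0.01906069, -0.00833827,  0.00920779]), 'finger_gap': 1.000928000489021}
```

View pics/top1.png

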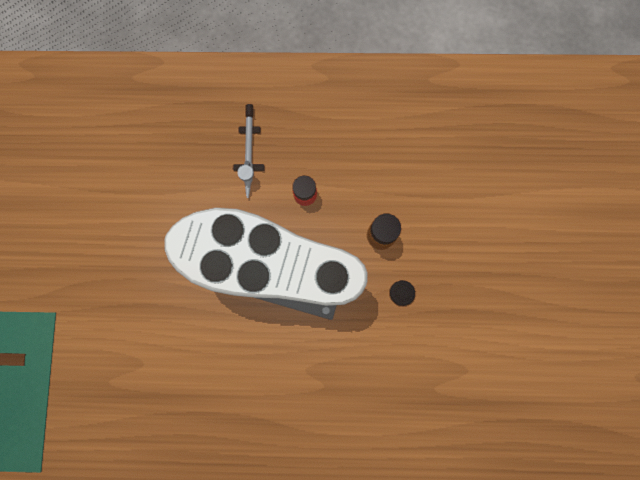

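View pics/scene1.png

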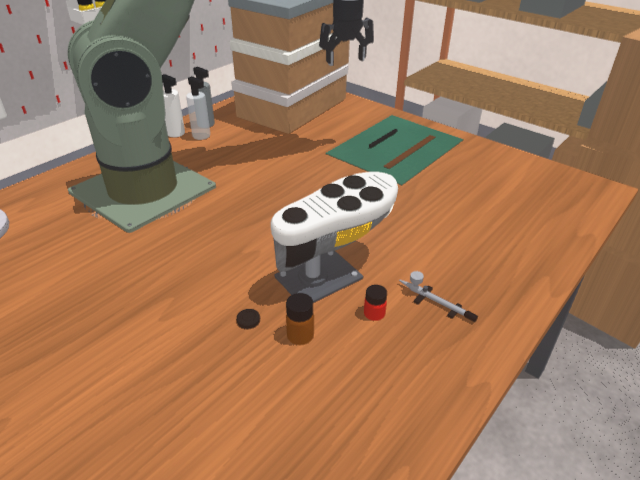

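```bash
cat > h.py <<'E'
from workcell import bot
import cv2,numpy as np
from scipy.spatial.transform import Rotation as R
def top_pts(img,c,px,z):
    K=c["camera_matrix"];M=cv2.Rodrigues(c["rvec"])[0];o=-M.T@c["tvec"]
    d=(M.T@np.linalg.inv(K)@np.c_[px,np.ones(len(px))].T).T
    return o+d*((z-o[2])/d[:,2])[:,None]
def to_tool(target,want_tip=0):
    s=bot.observe();return R.from_rotvec(s["eef_rot"]).inv().apply(np.array(target)-s["tcp_pos"])*1000
E
python3 - <<'E'
from h import *
c=bot.camera("top");g=c["image"].max(2)
roi=np.zeros_like(g);roi[200:310,160:375]=(g[200:310,160:375]<80)
n,_,st,ce=cv2.connectedComponentsWithStats(roi)
px=[ce[i] for i in range(1,n) if 500<st[i,4]<2000]
print(np.round(px,1).tolist(),[st[i,4] for i in range(1,n)])
p=top_pts(None,c,np.array(px),.186);print(p.round(4))
print(np.linalg.norm(p[:,None]-p[None],axis=2).round(3))
s=bot.observe();print(R.from_rotvec(s["eef_rot"]).as_matrix().round(3),bot.tips_ahead)
E
```

```text
[[227.3, 229.6], [264.3, 239.3], [215.9, 265.7], [253.1, 275.7], [331.9, 276.8]] [np.int32(719), np.int32(65), np.int32(713), np.int32(729), np.int32(726), np.int32(748), np.int32(29), np.int32(6), np.int32(40), np.int32(3), np.int32(7), np.int32(1), np.int32(89), np.int32(1), np.int32(1), np.int32(2), np.int32(2), np.int32(23), np.int32(7)]
[[ 0.6071  0.1272  0.186 ]
 [ 0.5942  0.0749  0.186 ]
 [ 0.5563  0.1408  0.186 ]
 [ 0.5434  0.0886  0.186 ]
 [ 0.5437 -0.0199  0.186 ]]
[[0.    0.054 0.053 0.074 0.16 ]
 [0.054 0.    0.076 0.053 0.107]
 [0.053 0.076 0.    0.054 0.161]
 [0.074 0.053 0.054 0.    0.109]
 [0.16  0.107 0.161 0.109 0.   ]]
[[ 0.912 -0.     0.41 ]
 [-0.41  -0.001  0.912]
 [ 0.    -1.    -0.001]] 0.017
```

>>> servo_tool([
  [1, 45, 0, -22, 0, 0, 0],
  [1, 45, 0, -22, 0, 0, 0],
  [1, 45, 0, -22, 0, 0, 0],
  [1, 45, 0, -22, 0, 0, 0],
  [1, 45, 0, -22, 0, 0, 0],
  [1, 45, 0, -22, 0, 0, 0],
  [1, 45, 0, -22, 0, 0, 0],
  [1, 45, 0, -22, 0, 0, 0],
  [1, 45, 0, -22, 0, 0, 0],
  [1, 44, 0, -20, 0, 0, 0],
])

```text
time_s: 1.15
tcp_pos: [0.5564, 0.1398, 0.2483]
eef_rot: [-1.545, 0.332, -0.332]
force: [1.1, 0.4, 0.9]
finger_gap: 0.002
```

>>> servo_tool([
  [1, 0, 0, 0, 0, 0, 0],
  [1, 0, 0, 0, 0, 0, 0],
  [1, 0, 0, 0, 0, 0, 0],
])

```text
time_s: 1.45
tcp_pos: [0.5549, 0.1428, 0.2482]
eef_rot: [-1.545, 0.331, -0.33]
force: [-0.8, 0.5, -0.7]
finger_gap: 0.001
```

```bash
python3 - <<'E'
from h import *
for p in [(.5563,.1408,.203),(.5434,.0886,.203),(.5942,.0749,.203),(.6071,.1272,.203),(.5437,-.0199,.203)]: print(to_tool(p).round(1))
s=bot.observe();print(s['finger_gap'],R.from_rotvec(s["eef_rot"]).as_matrix().round(3))
c=bot.camera("wrist");cv2.imwrite("pics/w1.png",c["image"][:,:,::-1]);print(c["camera_matrix"].round(1),c["hand_eye"].round(3))
E
```

```text
[ 2.2 45.2 -1.3]
[ 11.8  45.2 -54.2]
[ 63.7  45.1 -45.9]
[54.1 45.2  7.1]
[  56.4   45.1 -153.1]
0.0007210360747262326 [[ 0.912 -0.001  0.409]
 [-0.409  0.     0.912]
 [-0.001 -1.     0.   ]]
[[348.1   0.  328.7]
 [  0.  348.1 238. ]
 [  0.    0.    1. ]] [[ 0.001  0.962  0.272 -0.069]
 [-0.001 -0.272  0.962 -0.125]
 [ 1.    -0.001  0.     0.001]
 [ 0.     0.     0.     1.   ]]
```

View pics/w1.png

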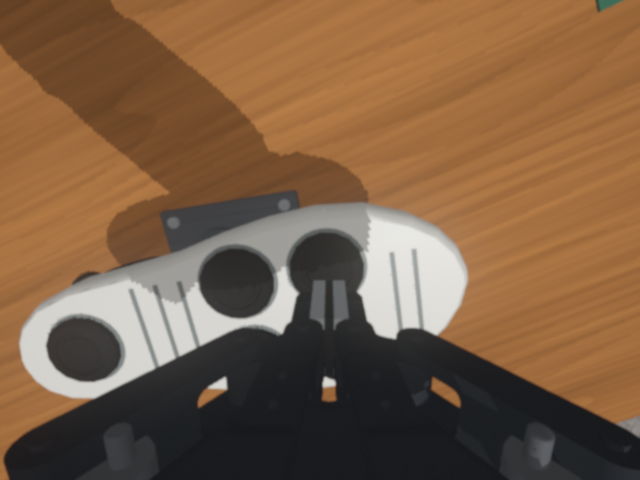

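>>> servo_tool([
  [1, 2, 15, -1, 0, 0, 0],
  [1, 0, 15, 0, 0, 0, 0],
  [1, 0, 8, 0, 0, 0, 0],
  [1, 0, 2, 0, 0, 0, 0],
  [1, 0, 1, 0, 0, 0, 0],
  [1, 0, 1, 0, 0, 0, 0],
  [1, 0, 0, 0, 0, 0, 0],
  [1, 0, 0, 0, 0, 0, 0],
])

```text
time_s: 2.3
tcp_pos: [0.5569, 0.1403, 0.2066]
eef_rot: [-1.545, 0.331, -0.332]
force: [0.3, -0.4, -0.6]
finger_gap: -0.004
```

>>> servo_tool([
  [1, 0, 1, 0, 0, 0, 0],
  [1, 0, 0, 0, 0, 0, 0],
  [1, 0, 0, 0, 0, 0, 0],
])

```text
time_s: 2.6
tcp_pos: [0.5568, 0.1402, 0.2053]
eef_rot: [-1.545, 0.332, -0.332]
force: [0.2, 0.2, -0.5]
finger_gap: 0.001
```

>>> servo_tool([
  [1, 0, 1, 0, 0, 0, 0],
  [1, 0, 0, 0, 0, 0, 0],
  [1, 0, 0, 0, 0, 0, 0],
])

```text
time_s: 2.9
tcp_pos: [0.5568, 0.1402, 0.2043]
eef_rot: [-1.545, 0.332, -0.332]
force: [-0.0, 0.5, 0.2]
finger_gap: -0.0
```

>>> servo_tool([
  [1, 0, 1, 0, 0, 0, 0],
  [1, 0, 0, 0, 0, 0, 0],
  [1, 0, 0, 0, 0, 0, 0],
])

```text
time_s: 3.2
tcp_pos: [0.5569, 0.1402, 0.2034]
eef_rot: [-1.545, 0.331, -0.332]
force: [-1.5, 1.7, 4.1]
finger_gap: 0.003
```

>>> servo_tool([
  [1, 0, 1, 0, 0, 0, 0],
  [1, 0, 0, 0, 0, 0, 0],
  [1, 0, 0, 0, 0, 0, 0],
])

```text
time_s: 3.5
tcp_pos: [0.557, 0.1403, 0.2031]
eef_rot: [-1.545, 0.331, -0.332]
force: [-3.1, -1.1, 15.9]
finger_gap: 0.005
```

>>> servo_tool([
  [1, 0, 1, 0, 0, 0, 0],
  [1, 0, 0, 0, 0, 0, 0],
  [1, 0, 0, 0, 0, 0, 0],
])

```text
time_s: 3.8
tcp_pos: [0.557, 0.1403, 0.2027]
eef_rot: [-1.545, 0.331, -0.333]
force: [-7.1, -1.5, 27.3]
finger_gap: 0.0
```

>>> servo_tool([
  [1, 0, -12, 0, 0, 0, 0],
  [1, 4.5, 0, -26, 0, 0, 0],
  [1, 4, 0, -27, 0, 0, 0],
  [1, 0, 0, 0, 0, 0, 0],
  [1, 0, 4, 0, 0, 0, 0],
  [1, 0, 3, 0, 0, 0, 0],
  [1, 0, 0, 0, 0, 0, 0],
  [1, 0, 0, 0, 0, 0, 0],
])

```text
time_s: 4.6
tcp_pos: [0.5428, 0.0889, 0.2061]
eef_rot: [-1.545, 0.331, -0.331]
force: [0.7, 0.1, -0.7]
finger_gap: -0.001
```

>>> servo_tool([
  [1, 0, 1, 0, 0, 0, 0],
  [1, 0, 0, 0, 0, 0, 0],
  [1, 0, 0, 0, 0, 0, 0],
])

```text
time_s: 4.9
tcp_pos: [0.5428, 0.0885, 0.2053]
eef_rot: [-1.545, 0.332, -0.332]
force: [1.0, -0.1, -0.1]
finger_gap: 0.001
```

>>> servo_tool([
  [1, 0, 1, 0, 0, 0, 0],
  [1, 0, 0, 0, 0, 0, 0],
  [1, 0, 0, 0, 0, 0, 0],
])

```text
time_s: 5.2
tcp_pos: [0.5428, 0.0884, 0.2043]
eef_rot: [-1.545, 0.332, -0.332]
force: [-0.7, -0.1, 0.4]
finger_gap: -0.002
```

>>> servo_tool([
  [1, 0, 1, 0, 0, 0, 0],
  [1, 0, 0, 0, 0, 0, 0],
  [1, 0, 0, 0, 0, 0, 0],
])

```text
time_s: 5.5
tcp_pos: [0.5429, 0.0883, 0.2033]
eef_rot: [-1.545, 0.332, -0.332]
force: [-0.0, -0.1, 1.7]
finger_gap: 0.002
```

>>> servo_tool([
  [1, 0, 1, 0, 0, 0, 0],
  [1, 0, 0, 0, 0, 0, 0],
  [1, 0, 0, 0, 0, 0, 0],
])

```text
time_s: 5.8
tcp_pos: [0.5429, 0.0884, 0.2029]
eef_rot: [-1.545, 0.331, -0.332]
force: [-2.4, -0.7, 14.3]
finger_gap: -0.0
```

>>> servo_tool([
  [1, 0, 1, 0, 0, 0, 0],
  [1, 0, 0, 0, 0, 0, 0],
  [1, 0, 0, 0, 0, 0, 0],
])

```text
time_s: 6.1
tcp_pos: [0.543, 0.0884, 0.2025]
eef_rot: [-1.545, 0.331, -0.333]
force: [-6.4, -1.6, 25.5]
finger_gap: 0.002
```

>>> servo_tool([
  [1, 0, -12, 0, 0, 0, 0],
  [1, 26, 0, 4, 0, 0, 0],
  [1, 26, 0, 5, 0, 0, 0],
  [1, 0, 0, 0, 0, 0, 0],
  [1, 0, 4, 0, 0, 0, 0],
  [1, 0, 3, 0, 0, 0, 0],
  [1, 0, 0, 0, 0, 0, 0],
  [1, 0, 0, 0, 0, 0, 0],
])

```text
time_s: 6.9
tcp_pos: [0.5936, 0.0754, 0.2064]
eef_rot: [-1.545, 0.332, -0.331]
force: [0.3, -0.8, 0.0]
finger_gap: 0.0
```

>>> servo_tool([
  [1, 0, 1, 0, 0, 0, 0],
  [1, 0, 0, 0, 0, 0, 0],
  [1, 0, 0, 0, 0, 0, 0],
])

```text
time_s: 7.2
tcp_pos: [0.5939, 0.0753, 0.2054]
eef_rot: [-1.545, 0.332, -0.332]
force: [0.3, 0.7, 0.2]
finger_gap: 0.001
```

>>> servo_tool([
  [1, 0, 1, 0, 0, 0, 0],
  [1, 0, 0, 0, 0, 0, 0],
  [1, 0, 0, 0, 0, 0, 0],
])

```text
time_s: 7.5
tcp_pos: [0.5939, 0.0753, 0.2043]
eef_rot: [-1.545, 0.332, -0.332]
force: [-0.5, -0.3, 0.4]
finger_gap: -0.001
```

>>> servo_tool([
  [1, 0, 1, 0, 0, 0, 0],
  [1, 0, 0, 0, 0, 0, 0],
  [1, 0, 0, 0, 0, 0, 0],
])

```text
time_s: 7.8
tcp_pos: [0.594, 0.0752, 0.2037]
eef_rot: [-1.545, 0.331, -0.332]
force: [-1.4, -0.3, 7.3]
finger_gap: -0.001
```

>>> servo_tool([
  [1, 0, 1, 0, 0, 0, 0],
  [1, 0, 0, 0, 0, 0, 0],
  [1, 0, 0, 0, 0, 0, 0],
])

```text
time_s: 8.1
tcp_pos: [0.5941, 0.0753, 0.2034]
eef_rot: [-1.545, 0.331, -0.333]
force: [-4.9, -0.3, 17.7]
finger_gap: -0.0
```

>>> servo_tool([
  [1, 0, -11, 0, 0, 0, 0],
  [1, -5, 0, 26, 0, 0, 0],
  [1, -4.5, 0, 26.5, 0, 0, 0],
  [1, 0, 0, 0, 0, 0, 0],
  [1, 0, 4, 0, 0, 0, 0],
  [1, 0, 3, 0, 0, 0, 0],
  [1, 0, 0, 0, 0, 0, 0],
  [1, 0, 0, 0, 0, 0, 0],
])

```text
time_s: 8.9
tcp_pos: [0.6068, 0.1264, 0.2063]
eef_rot: [-1.545, 0.332, -0.332]
force: [0.4, 0.7, 0.8]
finger_gap: -0.003
```

>>> servo_tool([
  [1, 0, 1, 0, 0, 0, 0],
  [1, 0, 0, 0, 0, 0, 0],
  [1, 0, 0, 0, 0, 0, 0],
])

```text
time_s: 9.2
tcp_pos: [0.6068, 0.127, 0.2053]
eef_rot: [-1.545, 0.332, -0.332]
force: [0.3, 0.1, 0.4]
finger_gap: 0.0
```

>>> servo_tool([
  [1, 0, 1, 0, 0, 0, 0],
  [1, 0, 0, 0, 0, 0, 0],
  [1, 0, 0, 0, 0, 0, 0],
])

```text
time_s: 9.5
tcp_pos: [0.6069, 0.127, 0.2044]
eef_rot: [-1.545, 0.332, -0.332]
force: [-0.4, 0.1, 1.5]
finger_gap: -0.001
```

>>> servo_tool([
  [1, 0, 1, 0, 0, 0, 0],
  [1, 0, 0, 0, 0, 0, 0],
  [1, 0, 0, 0, 0, 0, 0],
])

```text
time_s: 9.8
tcp_pos: [0.6069, 0.127, 0.2034]
eef_rot: [-1.545, 0.332, -0.332]
force: [-0.2, -0.3, 2.8]
finger_gap: 0.001
```

Force is rising slowly here, about 1.5 N per mm, so this may be the loose pod. I'll press on.

>>> servo_tool([
  [1, 0, 1, 0, 0, 0, 0],
  [1, 0, 0, 0, 0, 0, 0],
  [1, 0, 0, 0, 0, 0, 0],
])

```text
time_s: 10.1
tcp_pos: [0.6069, 0.127, 0.2024]
eef_rot: [-1.545, 0.331, -0.332]
force: [0.5, 0.1, 5.5]
finger_gap: -0.001
```

>>> servo_tool([
  [1, 0, 1, 0, 0, 0, 0],
  [1, 0, 0, 0, 0, 0, 0],
  [1, 0, 0, 0, 0, 0, 0],
])

```text
time_s: 10.4
tcp_pos: [0.6069, 0.127, 0.2019]
eef_rot: [-1.545, 0.331, -0.332]
force: [-1.8, -0.5, 12.0]
finger_gap: -0.001
```

>>> servo_tool([
  [1, 0, 0.5, 0, 0, 0, 0],
  [1, 0, 0, 0, 0, 0, 0],
  [1, 0, 0, 0, 0, 0, 0],
  [1, 0, 0, 0, 0, 0, 0],
])

```text
time_s: 10.8
tcp_pos: [0.6069, 0.127, 0.2018]
eef_rot: [-1.545, 0.331, -0.332]
force: [-4.9, -1.7, 19.7]
finger_gap: -0.004
```

```bash
python3 - <<'E'
from h import *
s=bot.observe();M=R.from_rotvec(s["eef_rot"]).as_matrix();print(s["force"],s["moment"],s["tcp_pos"],M.round(4).tolist())
w=bot.camera("wrist");t=bot.camera("scene")
# project pod rim predicted from top-view centre and the tip point into wrist view
T=np.linalg.inv(w["hand_eye"]);K=w["camera_matrix"];im=w["image"][:,:,::-1].copy()
a=np.linspace(0,2*np.pi,60)
rim=np.array([.6071,.1272,.185])+.022*np.c_[np.cos(a),np.sin(a),0*a]
p=(T[:3,:3]@((rim-s["tcp_pos"])@M).T).T+T[:3,3]
q=(K@p.T).T;q=q[:,:2]/q[:,2:]
for x in q: cv2.circle(im,tuple(int(v) for v in x),1,(0,255,0),-1)
x0,y0=q.mean(0).astype(int);print(x0,y0)
A=cv2.convertScaleAbs(im[max(0,y0-90):y0+110,max(0,x0-130):x0+130],alpha=1.8,beta=20);A=cv2.resize(A,None,fx=1.5,fy=1.5)
B=cv2.resize(cv2.convertScaleAbs(t["image"][150:250,260:420,::-1],alpha=1.5),None,fx=2.4,fy=3)
h=min(len(A),len(B));cv2.imwrite("pics/c1.png",np.hstack([A[:h],B[:h]]))
E
```

```text
[-4.93165502 -1.7204864  19.74765835] [-0.2941056   1.05111617  0.02126611] [0.60691722 0.12704177 0.20180961] [[0.9119, 0.0009, 0.4104], [-0.4104, 0.0001, 0.9119], [0.0008, -1.0, 0.0004]]
326 300
```

View pics/c1.png

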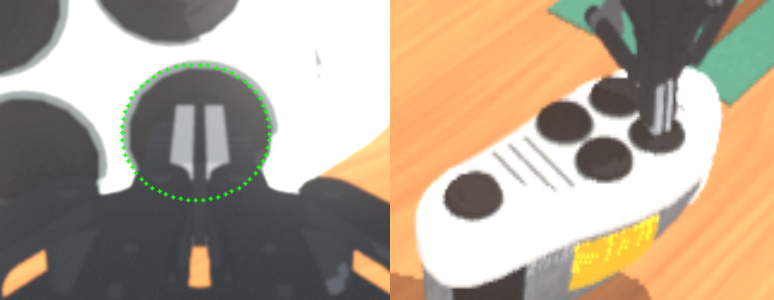

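The view shows the measured rim (green) matching the real pod to about 1–2 mm. The shut fingertips stand near its centre and are clear of the other pods. The force is steady at about 20 N with the pod bottomed, so I'm handing in.

```bash
python3 - <<'E'
from workcell import bot
s=bot.observe();print(s["time_s"],s["force"],s["tcp_pos"]);print(bot.close_job())
E
```

```text
10.9 [-4.75886757 -2.15482797 19.18843021] [0.60691103 0.12705762 0.20181786]
the job is handed in; nothing more can be done
None
```

I found the loose pod and pressed it fully down. The job was handed in at 10.9 s with the arm still holding it there at about 19 N.

- **Finding it:** I pressed four pods at their centres with the fingers shut. Three went stiff at once (about 0.3–0.4 mm per 10–12 N), so they are bonded. The pod nearest the toe on the far side from the robot, at (0.607, 0.127), gave about 3 mm at roughly 2 N per mm, then went stiff at its seat floor.
- **Not tested:** I did not press the heel pod, since the toe pod had already shown itself loose. I judged looseness from how far it sank, and did not press any edge to see it tip.
- **Last checks:** The tool was vertical to within 0.001 rad and about 0.3 mm from the measured pod centre. The wrist view agreed to about 1–2 mm and showed the tips touching only that pod. I did not measure the pod's own tilt. A sideways force of about 5 N remained at the tips, but the position held steady.

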